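# Hold an angle bracket home in the locating nest

## Robot

A 7-joint arm with a two-finger parallel gripper is mounted at the origin on the work surface. World frame = base frame: x ahead of the robot, y to its left, z up, the work surface at z = 0. Lengths are in m, angles in rad, forces in N, time in s.
With the tool pointing down it reaches from about 0.425 to 0.95 m from the base axis. Payload 4.7 kg.
Tool frame: the origin (TCP) lies between the finger pads; the fingertips stand 25 mm ahead of it and the grasp point (between the pads) lies 6 mm ahead of it; z points along the fingers, y is the line along which they close (so a half turn about z gives the same grasp; the last joint's range is limited). The gripper opens to 85 mm and grips with 20 to 120 N. Pads are 22 mm wide; open, the fingers measure 114 mm over their backs; the gripper's body (76 mm by 85 mm) begins 54 mm behind the grasp point. The pads swing forward as they close: fully open they stand 13 mm farther back than shut.
Start: joints at [1.289, 0.469, -0.049, 1.532, 0.024, 1.141, -0.082], TCP at [0.169, -0.654, 0.256] pointing down, gripper open.
Joint ranges: [-2.59, 2.59], [-0.33, 1.99], [-1.39, 1.29], [0.1, 2.45], [-1.04, 4.18], [0.21, 1.99], [-2.66, 2.66]. Speed limits (rad/s): [2.57, 2.57, 3.14, 3.14, 3.14, 3.14, 3.14].

## Interface

Orientations are given as a 3x3 rotation matrix whose columns are the frame's x, y, z axes.
In Python, from rig import * gives the robot as it stands. Calls block until the motion is done:
- movep(position, orientation): joint-space move of the TCP to a pose.
- move_l(position, attitude=None, feed=0.15, until_force=None): straight line of the TCP; attitude=None keeps the orientation; feed is the mean speed in m/s. With until_force (N) it stops when the force on the tool has changed by that much, and returns True; else False.
- move_joints(angles): joint-space move.
- command_gripper(opening, newtons=None): finger opening in m; newtons is the grip in N (None keeps the last); returns when the fingers have stopped.
- sleep(seconds).
- inverse_kinematics(position, orientation): joint angles nearest the present ones, or None.
- sense(): the state.
- camera(name): name is "scene" or "top" or "wrist"; returns (picture, depth): 480x640x3 uint8, red, green, blue; 480x640 float32, m along the optical axis (not along the pixel's ray), 0 where there is no reading.
- camera_params(name): a dict with "K" (3x3 intrinsics, pixels), "dist" ([k1, k2, p1, p2, k3] as OpenCV has them; the pictures are not rectified), "position" and "rotation" of the camera in the world; the wrist camera has in their place "tool_from_camera" (4x4, takes a point from camera to tool coordinates, whose origin is the TCP and whose axes are the flange's). Camera axes: x right, y down, z forward; pixel columns grow to the right and rows downward; lengths in m; the calibration is good to about 2 mm. A picture is of the moment at which its call begins: read the wrist's pose just before it. camera_params takes no time and is no camera call.
A pose or a line that the arm cannot do raises Unreachable and nothing moves.
- finish_job(): hands the job in; it is judged then, once.
The state is a dict: "time_s": time; "joint_pos": joint angles; "qd": joint speeds; "joint_efforts": joint torques, N m; "position": TCP position; "tcp_rot": TCP orientation; "wrist_force": force on the tool from outside, world axes, zero at the start; "ft_torque": the same for the moment, N m; "finger_gap": finger opening in m; "gripper_force": force on a finger pad.
Only numpy, scipy, OpenCV 4.12 (cv2) and the standard library are available. Lean on these libraries where they do the work, as an engineer would, in place of code of your own. Each camera call takes 0.05 s, during which the arm holds its last target. There are 200 camera calls.

## Task

Pick up the aluminium angle bracket and set it on its foot on the locating nest's dark base plate, its upright wall away from the long fence and the foot's long free edge facing that fence. Push it square and fully home into the corner, against the long fence and the end stop at once, and finish still holding it, pressed firmly against both. Leave the other things on the bench alone.

Things in the scene. Friction and masses are not known exactly. Their poses are not given: they have to be found in the camera images.
- bracket: loose, lightly oiled aluminium angle bracket, 0.24-0.45 kg, on its foot on the bench, yaw within 0.6 rad of the world's. Origin: centre of the underside, z up. Foot 70 (x) x 80 (y) x 15 mm thick: free edge at x=+35 mm, ends at y=+-40. Upright wall along the -x edge: x=-35 to -23 (12 mm thick), as long as the foot, top 60 mm above the underside. Natural grip: the wall, from above.
- bracket_wall (a point): middle of the top edge of the bracket's upright wall: (-29, 0, 60) mm in the bracket's frame
- nest: fixed locating nest: dark steel base plate 200 x 200 x 20 mm with two rigid fences, lightly oiled (friction about 0.3). Origin: centre of the plate's underside, at bench height, z up; yaw within 0.4 rad of the world's. Nest and bracket lie left and right of the robot, either way round. Bracket home: axes along the nest's (same directions), origin at (25, 20, 20) mm in the nest's frame.
- nest_corner (a point): where the planes of the fences' working faces meet at the plate's upper face: (60, 60, 20) mm in the nest's frame. The bracket belongs on its -x, -y side. The fences leave a small open gap at this corner.
- long_fence: the long fence, part of the nest: steel bar 120 mm long (nest's y), 18 mm thick, 22 mm high, on the plate. Origin: middle of the lower edge of its working face, which looks to the nest's -x; at (60, -10, 20) mm in the nest's frame, same axes.
- end_stop: the shorter end stop, part of the nest: steel bar 70 mm long (nest's x), 18 mm thick, 22 mm high, on the plate. Origin: middle of the lower edge of its working face, which looks to the nest's -y; at (18, 60, 20) mm in the nest's frame, same axes. The bracket's +y end bears on it.
- screwdriver: black-handled screwdriver lying on the bench; origin on its underside, long axis x. Leave it alone.
- plug_gauge: steel plug gauge standing upright, 38 mm diameter, 62 mm high; origin at the centre of its underside. Leave it alone.
- bearing: flat steel ring, 52 mm diameter, 15 mm high; origin at the centre of its underside. Leave it alone.
- bit_tray: grey open tray with dividers, 100 x 120 x 30 mm; origin at the centre of its underside. Leave it alone.
Mind the look-alikes: they are no part of the job. Leave any purple look-alike of the bracket alone.

How it is judged:
On the way:
1. the bracket has been set flat on its foot on the nest's base plate (angle between bracket's own z axis and vertical below 0.04 rad and z of bracket in the frame of nest between 0.0175 and 0.0225 m and x of bracket in the frame of nest between -0.09 and 0.09 m and y of bracket in the frame of nest between -0.09 and 0.09 m), for 0.1 s.
At the end, for the whole second after the job is handed in: Bracket flat on the base plate (height within 2.5 mm, tilt under 0.04 rad), square within 0.03 rad, wall away from the long fence, within 3 mm of home, at rest, held by the fingers so that it presses on the long fence and on the end stop with over 2 N each throughout the last second (angle between bracket's own z axis and vertical below 0.04 rad and z of bracket in the frame of nest between 0.0175 and 0.0225 m and contact force between bracket and long_fence above 2 N and contact force between bracket and end_stop above 2 N and contact force between the fingers and bracket above 1 N and x of bracket_wall in the frame of nest between -0.007 and -0.001 m and y of bracket_wall in the frame of nest between 0.017 and 0.023 m and x of bracket in the frame of nest between 0.022 and 0.028 m and angle between the x axis of bracket and the x axis of nest, either way round below 0.03 rad and linear speed of bracket below 0.01 m/s); the arm keeps its last pose, push and grip.
It fails at once if the screwdriver is moved by more than 20 mm (distance of screwdriver from where it was at the start of the episode above 0.02 m).
It fails at once if the plug gauge is moved by more than 20 mm (distance of plug_gauge from where it was at the start of the episode above 0.02 m).
It fails at once if the bearing is moved by more than 20 mm (distance of bearing from where it was at the start of the episode above 0.02 m).
It fails at once if the bit tray is moved by more than 20 mm (distance of bit_tray from where it was at the start of the episode above 0.02 m).
It also fails if it takes over 58 s, if anything falls off the work surface, if the arm or the gripper's body presses on something with over 40 N, if the wrist force passes 120 N, or if a joint passes its speed limit or range.

## Working session

There is one attempt and no reset: what is moved stays moved. The work goes in short steps, each a Python script; the robot and the scene stay as the last script left them, time stands still between calls to the robot, and variables do not carry over. Pictures are saved under pics/ and viewed, at most 10 in all, crops included, and the job is handed in when it is done.

```bash
mkdir -p pics; ls
cat > h.py <<'E'
import numpy as np, cv2
from rig import *
def snap(n):
    s=sense(); im,d=camera(n); p=camera_params(n)
    if n=="wrist":
        T=np.eye(4);T[:3,:3]=s["tcp_rot"];T[:3,3]=s["position"];T=T@np.array(p["tool_from_camera"])
    else:
        T=np.eye(4);T[:3,:3]=p["rotation"];T[:3,3]=p["position"]
    return im,d,p,T
def cloud(d,p,T):
    v,u=np.mgrid[:480,:640]
    r=cv2.undistortPoints(np.stack([u,v],-1).reshape(-1,1,2).astype(np.float32),np.array(p["K"]),np.array(p["dist"])).reshape(480,640,2)
    P=np.dstack([r[...,0]*d,r[...,1]*d,d])@T[:3,:3].T+T[:3,3]
    P[d<=0]=np.nan
    return P
E
python3 - <<'E'
from h import *
im,d,p,T=snap("top"); np.savez("top.npz",im=im,P=cloud(d,p,T)); cv2.imwrite("pics/top.png",im[...,::-1])
im,d,p,T=snap("scene"); np.savez("scene.npz",im=im,P=cloud(d,p,T)); cv2.imwrite("pics/scene.png",im[...,::-1])
P=np.load("top.npz")["P"];print(np.nanpercentile(P.reshape(-1,3),[2,50,98],axis=0)); print(T[:3,3],sense()["time_s"],sense()["finger_gap"],sense()["tcp_rot"])
E
```

```text
pics
[[-4.63585900e-02 -1.37109321e+00 -7.56160464e-01]
 [ 5.94797135e-01 -2.91553534e-02  1.06111353e-04]
 [ 1.59263098e+00  1.11598305e+00  6.72573052e-01]]
[1.25327034 0.79309871 1.04884062] 0.1 0.08570673030380663 [[ 9.68218737e-01  2.50104424e-01 -5.05046967e-04]
 [ 2.50104928e-01 -9.68217184e-01  1.73454656e-03]
 [-5.51773835e-05 -1.80573521e-03 -9.99998368e-01]]
```

View pics/top.png

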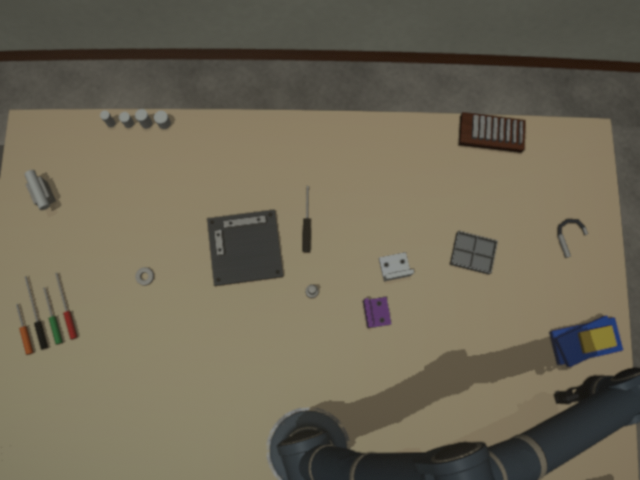

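View pics/scene.png

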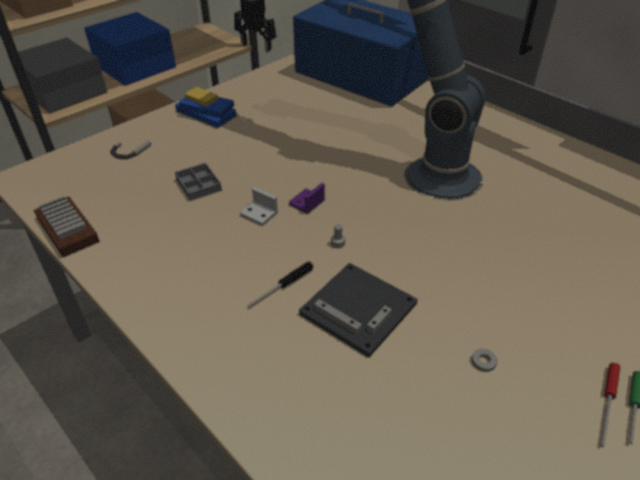

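The top view shows the nest at (245,247), with the long fence on its far side at (244,221) and the end stop on the left at (219,241). There are two bracket-like things: a silver one at (396,265) and a purple one at (377,311). The silver one fits "aluminium"; the purple one is the look-alike. The plug gauge is at (312,290), the screwdriver at (307,220), and the tray at (474,252). I'll get coarse positions, then look with the wrist camera.

Run:
```python
from h import *
P=np.load("top.npz")["P"]
for n,(u,v) in dict(br=(393,262),wall=(399,275),nest=(245,255),lf=(244,221),es=(219,241),plug=(312,289),sd=(307,235),purple=(377,311)).items():
    print(n,np.nanmedian(P[v-1:v+2,u-1:u+2].reshape(-1,3),axis=0).round(3))
R=np.array([[1,0,0],[0,-1,0],[0,0,-1.]])
b=np.nanmedian(P[261:264,391:395].reshape(-1,3),axis=0); print(camera_params("wrist")["tool_from_camera"])
tc=np.array(camera_params("wrist")["tool_from_camera"])
off=(R@tc[:3,3]); 
def look(c,name,z=0.30):
    # aim camera axis
    ax=R@tc[:3,2]; pos=np.array([c[0],c[1],z]); cam=pos+off
    hit=cam+ax*((0.03-cam[2])/ax[2]); pos[:2]+=c[:2]-hit[:2]
    movep(pos,R); sleep(0.3)
    im,d,p,T=snap("wrist"); np.savez(name+".npz",im=im,P=cloud(d,p,T),T=T); cv2.imwrite(f"pics/{name}.png",im[...,::-1]); print(name,pos,sense()["time_s"])
look(b,"wb"); 
n=np.nanmedian(P[253:257,243:247].reshape(-1,3),axis=0); look(n,"wn",0.33)
a=np.hstack([cv2.resize(cv2.imread(f"pics/{k}.png"),(400,300)) for k in("wb","wn")]);cv2.imwrite("pics/both.png",a)
```

```text
br [ 0.525 -0.24   0.018]
wall [ 0.48  -0.249  0.064]
nest [0.541 0.186 0.023]
lf [0.636 0.189 0.043]
es [0.575 0.259 0.047]
plug [ 0.439 -0.007  0.066]
sd [0.6   0.008 0.026]
purple [ 0.384 -0.192  0.016]
[[-7.65811124e-04 -9.44100994e-01 -3.29655467e-01  8.44370627e-02]
 [ 9.99999012e-01 -1.11155449e-03  8.60320413e-04 -3.58068584e-04]
 [-1.17865937e-03 -3.29654482e-01  9.44100913e-01 -1.17557200e-01]
 [ 0.00000000e+00  0.00000000e+00  0.00000000e+00  1.00000000e+00]]
wb [ 0.57619354 -0.23811416  0.3       ] 2.5417
wn [0.60325152 0.1867306  0.33      ] 4.4667
```

View pics/both.png

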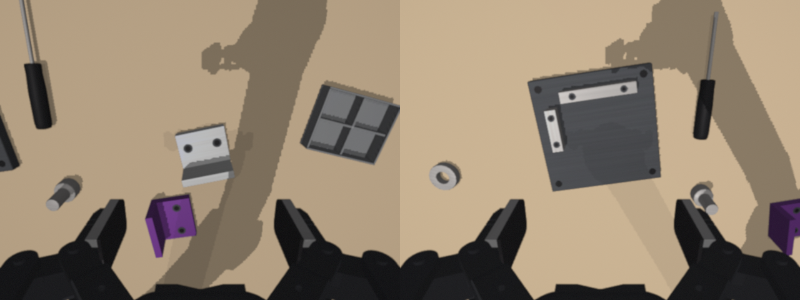

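The left half shows the silver bracket at (205,155), foot with two holes pointing away and wall nearest the robot. The purple one is separate, at (172,222). The right half shows the nest, with the long fence at the far side and the end stop at left. Next I fit both poses and make the confirming crop.

```bash
cat > fit.py <<'E'
from h import *
def rect(Q):
    (c,(w,h),a)=cv2.minAreaRect((Q*1000).astype(np.float32)); B=cv2.boxPoints(((c),(w,h),a))
    e=B[1]-B[0]; 
    if abs(e[0])<abs(e[1]): e=B[2]-B[1]
    th=np.arctan2(e[1],e[0]); th=(th+np.pi/2)%np.pi-np.pi/2
    R=np.array([[np.cos(th),-np.sin(th)],[np.sin(th),np.cos(th)]]); L=Q@R; lo,hi=np.percentile(L,[.5,99.5],axis=0)
    return th,R@((lo+hi)/2),hi-lo
def sel(P,c,r,z0,z1):
    with np.errstate(invalid='ignore'): m=(P[...,2]>z0)&(P[...,2]<z1)&(np.hypot(P[...,0]-c[0],P[...,1]-c[1])<r)
    n,l,s,_=cv2.connectedComponentsWithStats(m.astype(np.uint8)); 
    return [l==i for i in np.argsort(-s[:,4]) if i>0 and s[i,4]>60]
E
python3 - <<'E'
from fit import *
w=np.load("wb.npz");P=w["P"];im=w["im"]
cv2.imwrite("pics/crop.png",cv2.resize(im[170:420,200:450,::-1],(600,600)))
for z0,z1,t in((.056,.066,"walltop"),(.011,.02,"foot"),(.008,.07,"all")):
    for m in sel(P,(.52,-.24),.065,z0,z1): print(t,m.sum(),*[np.round(x,4) for x in rect(P[m][:,:2])],np.median(P[m][:,2]).round(4),im[m].mean(0).round(), [int(np.round(x.mean())) for x in np.nonzero(m)])
w=np.load("wn.npz");P=w["P"]
for z0,z1,t in((.036,.05,"fence"),(.015,.026,"plate"),(.012,.05,"all")):
    for m in sel(P,(.555,.187),.17,z0,z1): print(t,m.sum(),*[np.round(x,4) for x in rect(P[m][:,:2])],np.median(P[m][:,2]).round(4))
E
```

```text
walltop 1090 0.2172 [ 0.4846 -0.2504] [0.0125 0.078 ] 0.0599 [158. 157. 156.] [285, 333]
foot 4446 0.2078 [ 0.5182 -0.2428] [0.0585 0.079 ] 0.015 [162. 162. 163.] [236, 324]
all 6794 0.2096 [ 0.5129 -0.244 ] [0.0695 0.0788] 0.0156 [145. 145. 146.] [250, 327]
fence 2439 0.1458 [0.6343 0.1893] [0.0181 0.1176] 0.0419
fence 1277 0.1441 [0.5726 0.2597] [0.0692 0.0181] 0.0418
plate 30229 0.1454 [0.565  0.1892] [0.1976 0.1968] 0.02
plate 323 0.0567 [0.5768 0.0218] [0.0483 0.0068] 0.0204
all 34271 0.145 [0.5651 0.1893] [0.1974 0.1965] 0.0201
all 390 0.0702 [0.5768 0.0222] [0.0487 0.0074] 0.0196
```

View pics/crop.png

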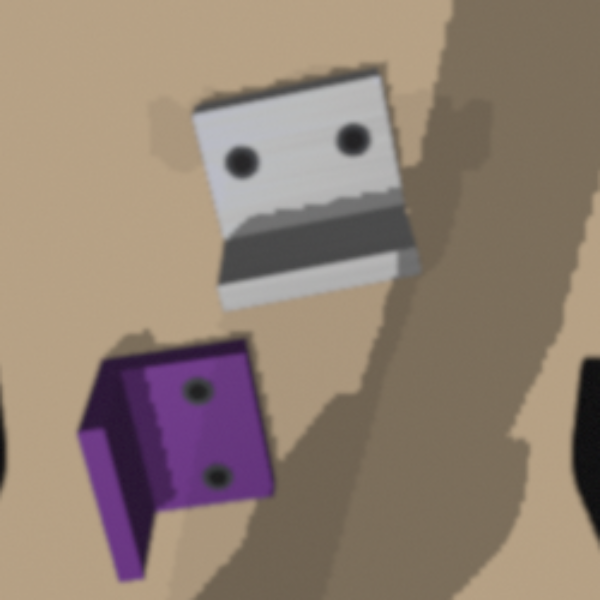

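Fits agree with the given sizes (wall top at z=0.060, fence top at z=0.042, rectangles of 70x80 and 200x200 mm). The crop confirms the silver bracket at wrist-image (327,250); the purple one is left alone. Picking it up now.

```bash
cat > geo.py <<'E'
from h import *
BY=0.210; NY=0.145; NO=np.array([.5648,.189])
def r2(a): return np.array([[np.cos(a),-np.sin(a)],[np.sin(a),np.cos(a)]])
def tool(yaw,s):  # tool y = s * (x axis at yaw), z down
    y=s*np.array([np.cos(yaw),np.sin(yaw),0]); z=np.array([0,0,-1.]); return np.column_stack([np.cross(y,z),y,z])
GY=-0.005
def nestp(dx,dy): return NO+r2(NY)@np.array([-.004+dx,.020+GY+dy])
E
python3 - <<'E'
from geo import *
g=np.array([.4846,-.2500])+r2(BY)@np.array([0,GY]); 
best=None
for s in(1,-1):
    a=inverse_kinematics([*g,.2],tool(BY,s)); b=inverse_kinematics([*nestp(0,0),.2],tool(NY,s)); 
    print(s,None if a is None else a[6],None if b is None else b[6])
    if a is not None and b is not None and (best is None or max(abs(a[6]),abs(b[6]))<best[0]): best=(max(abs(a[6]),abs(b[6])),s)
s=best[1]; np.save("s.npy",s); R=tool(BY,s)
command_gripper(.034,80); movep([*g,.16],R); move_l([*g,.085],feed=.15)
c=move_l([*g,.049],feed=.04,until_force=6); st=sense(); print("contact",c,st["position"],st["wrist_force"])
if not c:
    command_gripper(0.0,80); st=sense(); print("gap",st["finger_gap"],st["gripper_force"],st["wrist_force"])
    if .010<st["finger_gap"]<.015:
        move_l([*g,.2],feed=.12); sleep(.3); st=sense(); print(st["finger_gap"],st["gripper_force"],st["wrist_force"],st["time_s"])
E
```

```text
1 0.38379850307606267 -0.6265381111445658
-1 -2.5577899715876673 2.2813131919736214
contact False [ 0.48585252 -0.2549304   0.04919149] [-0.49981102  0.38545454  0.25830848]
gap 0.011041870508025709 78.2891571521759 [0.20657466 0.66264694 2.13103105]
0.010987591353828888 77.85938858985901 [-0.50577407 -0.16954036 -3.0753011 ] 10.825
```

Run:
```python
from geo import *
R=tool(NY,float(np.load("s.npy"))); t=nestp(-.015,-.015)
def rep(k):
    s=sense(); f=r2(NY).T@s["wrist_force"][:2]; q=r2(NY).T@(s["position"][:2]-nestp(0,0))*1000
    print(k,"nest dxy mm",q.round(2),"z",s["position"][2].round(4),"F nest",f.round(1),s["wrist_force"][2].round(1),"M",s["ft_torque"].round(2),"gap",round(s["finger_gap"],4),"t",round(s["time_s"],1))
p=sense()["position"]
movep([*t,.2],R); move_l([*t,.085],feed=.12); sleep(.2); rep("above")
im,d,pp,T=snap("wrist"); cv2.imwrite("pics/above.png",im[...,::-1]); 
c=move_l([*t,.066],feed=.02,until_force=6); print(c); rep("down")
```

```text
above nest dxy mm [-14.58 -14.93] z 0.0857 F nest [-0.5 -0.5] -4.3 M [-0.    0.08  0.  ] gap 0.0111 t 13.8
True
down nest dxy mm [-15.   -15.03] z 0.0694 F nest [ 0.1 -0.8] 5.0 M [-0.01 -0.1  -0.05] gap 0.011 t 14.6
```

View pics/above.png

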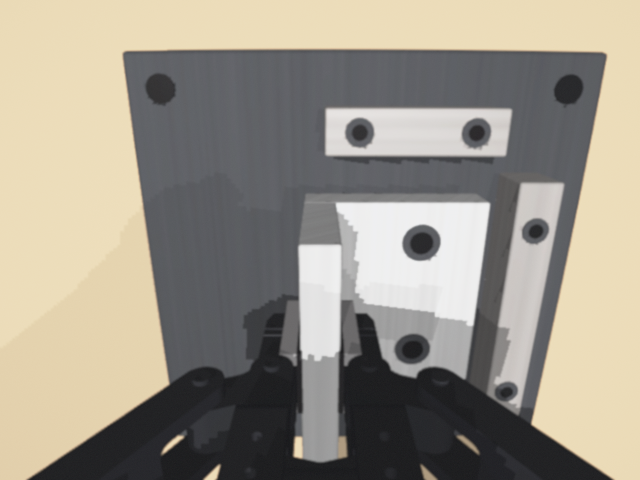

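The view shows the bracket held squarely, foot at (415,270) facing the long fence at right (535,280), and its +y end facing the end stop (420,130). It's now on the plate, at the expected height. Pushing home.

```bash
cat >> geo.py <<'E'
def rep(k):
    s=sense(); f=r2(NY).T@s["wrist_force"][:2]; q=r2(NY).T@(s["position"][:2]-nestp(0,0))
    yaw=np.arctan2(s["tcp_rot"][1,1],s["tcp_rot"][0,1])-NY
    print(k,"mm",(q*1000).round(2),"z",s["position"][2].round(4),"F nest",f.round(1),s["wrist_force"][2].round(1),"M",s["ft_torque"].round(2),"dyaw",yaw.round(4),"gap",round(s["finger_gap"],4),"t",round(s["time_s"],1))
    return q,f
E
python3 - <<'E'
from geo import *
z=.0693
q,_=rep("start")
print(move_l([*nestp(-.015,.006),z],feed=.02,until_force=14)); q,f=rep("y push")
print(move_l([*nestp(.006,q[1]+.0005),z],feed=.02,until_force=14)); rep("x push")
sleep(.5); rep("settled")
im,d,pp,T=snap("wrist"); cv2.imwrite("pics/home.png",im[...,::-1])
E
```

```text
start mm [-15.   -15.03] z 0.0694 F nest [ 0.1 -0.8] 5.0 M [-0.01 -0.1  -0.05] dyaw -0.0001 gap 0.011 t 14.6
True
y push mm [-14.65   0.94] z 0.0697 F nest [-0.3 -1.2] 4.2 M [ 0.09 -0.08  0.  ] dyaw -0.0014 gap 0.0112 t 15.5
True
x push mm [0.41 0.9 ] z 0.0698 F nest [-2.6 -2.3] 5.6 M [ 0.15 -0.    0.12] dyaw -0.0019 gap 0.0113 t 16.3
settled mm [0.43 0.89] z 0.0698 F nest [-1.5 -1.3] 5.7 M [0.15 0.02 0.13] dyaw -0.0019 gap 0.0109 t 16.8
```

View pics/home.png

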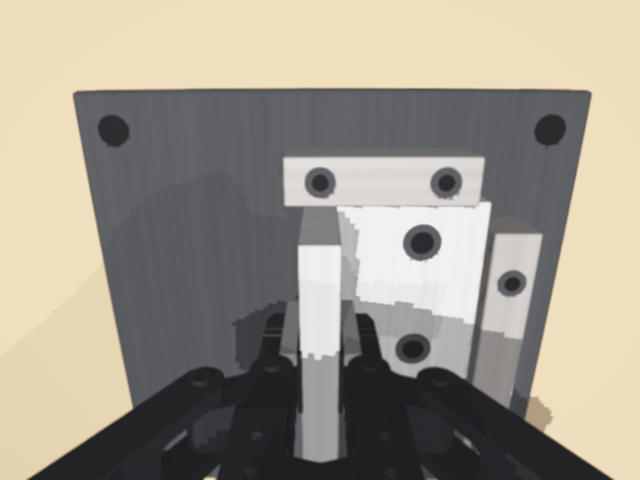

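It's seated against both fences with light contact. Now I raise the push in small steps.

Run:
```python
from geo import *
q,f=rep("now"); cx,cy=q
for i in range(12):
    if f[0]>-14: cx+=.0006
    if f[1]>-14: cy+=.0006
    if f[0]<=-14 and f[1]<=-14: break
    move_l([*nestp(cx,cy),.0695],feed=.01); sleep(.25); q,f=rep((round(cx*1e3,1),round(cy*1e3,1)))
    if min(f)<-35: break
sleep(1.5); rep("end")
im,d,p,T=snap("wrist"); np.savez("fin.npz",im=im,P=cloud(d,p,T))
```

```text
now mm [0.4  0.94] z 0.0698 F nest [-1.7 -0.4] 4.1 M [ 0.18 -0.02  0.13] dyaw -0.0019 gap 0.0113 t 16.9
(np.float64(1.0), np.float64(1.5)) mm [0.46 1.01] z 0.0699 F nest [-3.5 -4.1] 9.0 M [-0.41  0.23  0.2 ] dyaw -0.0024 gap 0.0114 t 17.4
(np.float64(1.6), np.float64(2.1)) mm [0.49 1.03] z 0.0699 F nest [-5.7 -4.9] 11.1 M [-0.61  0.5   0.19] dyaw -0.0026 gap 0.0112 t 17.9
(np.float64(2.2), np.float64(2.7)) mm [0.52 1.03] z 0.07 F nest [-8.1 -6.6] 13.5 M [-0.82  0.74  0.17] dyaw -0.0028 gap 0.0112 t 18.4
(np.float64(2.8), np.float64(3.3)) mm [0.51 1.12] z 0.07 F nest [-10.1  -7.1] 15.2 M [-1.06  1.02  0.17] dyaw -0.003 gap 0.0109 t 18.9
(np.float64(3.4), np.float64(3.9)) mm [0.53 1.11] z 0.0699 F nest [-10.4  -8.1] 16.7 M [-1.45  1.29  0.21] dyaw -0.0031 gap 0.0112 t 19.4
(np.float64(4.0), np.float64(4.5)) mm [0.56 1.11] z 0.0699 F nest [-13.4 -10.3] 19.5 M [-1.73  1.47  0.24] dyaw -0.0034 gap 0.0107 t 19.9
(np.float64(4.6), np.float64(5.1)) mm [0.59 1.15] z 0.07 F nest [-15.8 -11.3] 21.4 M [-1.96  1.81  0.27] dyaw -0.0035 gap 0.0108 t 20.4
(np.float64(4.6), np.float64(5.7)) mm [0.59 1.19] z 0.07 F nest [-15.  -12.6] 22.4 M [-2.11  1.79  0.21] dyaw -0.0037 gap 0.0112 t 20.9
(np.float64(4.6), np.float64(6.3)) mm [0.58 1.15] z 0.07 F nest [-14.9 -13.2] 22.9 M [-2.46  1.74  0.24] dyaw -0.004 gap 0.0111 t 21.4
(np.float64(4.6), np.float64(6.9)) mm [0.6  1.18] z 0.07 F nest [-15.4 -15. ] 23.2 M [-2.63  1.7   0.26] dyaw -0.0043 gap 0.0109 t 21.9
end mm [0.56 1.14] z 0.07 F nest [-15.4 -14.8] 23.3 M [-2.64  1.81  0.28] dyaw -0.0043 gap 0.0112 t 23.4
```

Run:
```python
from geo import *
from fit import rect
move_l([*nestp(.0046,.0069),.0710],feed=.01); sleep(.5); rep("z eased"); 
s=sense(); print("tilt",s["tcp_rot"][:,2].round(4))
im,d,p,T=snap("wrist"); P=cloud(d,p,T); H=np.dstack([(P[...,:2]-NO)@r2(NY),P[...,2]])
with np.errstate(invalid='ignore'):
    m=(H[...,0]>-.003)&(H[...,0]<.057)&(H[...,1]>-.015)&(H[...,1]<.057)&(H[...,2]>.031)&(H[...,2]<.039)
Q=H[m]; c,*_=np.linalg.lstsq(np.c_[Q[:,:2],np.ones(len(Q))],Q[:,2],rcond=None); print("foot slope",c.round(4),Q[:,2].mean(),m.sum())
with np.errstate(invalid='ignore'):
    m=(H[...,0]<-.02)&(H[...,0]>-.09)&(H[...,1]>-.02)&(H[...,1]<.09)&(H[...,2]<.026)
Q=H[m]; c,*_=np.linalg.lstsq(np.c_[Q[:,:2],np.ones(len(Q))],Q[:,2],rcond=None); print("plate slope",c.round(4),Q[:,2].mean(),m.sum())
```

```text
z eased mm [0.66 1.25] z 0.0703 F nest [-11.6 -11.9] 14.8 M [-2.42  1.37  0.21] dyaw -0.0043 gap 0.0111 t 24.3
tilt [-0.0154 -0.0266 -0.9995]
foot slope [-0.0099 -0.013   0.0362] 0.03553914862403938 18719
plate slope [-0.0014 -0.0012  0.02  ] 0.020056411357692507 37538
```

The bracket tilts about 0.015 rad (limit 0.04) and sits about 0.5 mm above its nominal height. It is square within 0.005 rad, and the push is about 12 N on each fence. All of that is within limits, so I'm handing it in.

Run:
```python
from geo import *
sleep(.5); rep("final"); print(finish_job())
```

```text
final mm [0.67 1.23] z 0.0703 F nest [-11.7 -12.8] 16.0 M [-2.4   1.4   0.19] dyaw -0.0044 gap 0.0111 t 24.8
the job is handed in; nothing more can be done
None
```

The job is handed in (no verdict returned): the silver bracket is in the nest's corner, square and still gripped, with the wrist sensor reading about 12 N towards each fence; I kept clear of the other items but did not re-image them.

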